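Load the cooker-part fixtures and close the steam valve

ROBOT

A 7-joint arm with a two-finger parallel gripper is mounted at the origin on the work surface. World frame = base frame: x ahead of the robot, y to its left, z up, the work surface at z = 0. Lengths are in mm, angles in rad, forces in N, time in s.
With the tool pointing down it reaches from about 425 to 875 mm from the base axis. Payload 9.9 kg.
Tool frame: the origin (TCP) lies midway between the tips of the shut fingers; the grasp point (between the pads) lies 19 mm behind it (r.grip_point_offset is the z of the grasp point in the tool frame, in mm); z points along the fingers, y is the line along which they close (so a half turn about z gives the same grasp; the last joint's range is limited). The gripper opens to 85 mm and grips with 20 to 120 N. Pads are 22 mm wide; open, the fingers measure 114 mm over their backs; the gripper's body (76 mm by 85 mm) begins 54 mm behind the grasp point. The pads swing forward as they close: fully open they stand 13 mm farther back than shut.
Start: joints at [-0.084, 0.576, 0.025, 1.437, -0.015, 1.129, -0.057], TCP at [675.003, 0.006, 231.289] pointing down, gripper open.
Joint ranges: [-2.76, 2.76], [-0.34, 2.15], [-1.52, 1.57], [0.19, 2.46], [-1.09, 4.23], [0.17, 1.99], [-2.82, 2.82]. Speed limits (rad/s): [2.22, 2.22, 3.01, 3.01, 3.14, 3.14, 3.14].

INTERFACE

Orientations are given as a unit quaternion [x, y, z, w].
In Python, from station import r, gripper_to, status, viewer gives the robot as it stands. Calls block until the motion is done:
- r.reach(position, orientation): joint-space move of the TCP to a pose.
- r.servo_line(position, frame=None, v=150, guard=None): straight line of the TCP; frame=None keeps the orientation; v is the mean speed in mm/s. With guard (N) it stops when the force on the tool has changed by that much, and returns True; else False.
- r.movej(angles): joint-space move.
- gripper_to(opening, grip_force=None): finger opening in mm; grip_force is the grip in N (None keeps the last); returns when the fingers have stopped.
- r.pause(seconds).
- r.solve_ik(position, orientation): joint angles nearest the present ones, or None.
- status.read_state(): the state.
- viewer.snapshot(name): name is "scene" or "side" or "wrist"; returns a dict with "image" (384x512x3 uint8, red, green, blue), "depth" (384x512 float32, mm along the optical axis (not along the pixel's ray), 0 where there is no reading), "fovy" (degrees; the focal length in pixels is half the picture's height over the tangent of half this angle, whatever the lens; pixels are square), "cx", "cy" (the principal point, pixels), "R" (3x3) and "t" (3): a world point X has camera coordinates R X + t. Camera axes: x right, y down, z forward; pixel columns grow to the right and rows downward; lengths in mm; the calibration is good to about 2 mm. A picture is of the moment at which its call begins.
A pose or a line that the arm cannot do raises r.PlanningError and nothing moves.
- r.job_done(): hands the job in; it is judged then, once.
The state is a dict: "time": time; "joint_positions": joint angles; "dq": joint speeds; "effort": joint torques, N m; "eef_pos": TCP position; "eef_rot": TCP orientation; "contact_force": force on the tool from outside, world axes, zero at the start; "wrist_torque": the same for the moment, N m; "width": finger opening in mm; "grip_force": force on a finger pad.
Only numpy, scipy, OpenCV 4.12 (cv2) and the standard library are available. Lean on these libraries where they do the work, as an engineer would, in place of code of your own. Each camera call takes 0.05 s, during which the arm holds its last target. There are 200 camera calls.

TASK

Load the fixtures on this cooker assembly bench: set the long and the short black handle, feet down, each fully down inside the grey tray of its own length, and stand the small steel cup upright on the dark spot in the middle of the round fixture with the two claws. Then lower the white hollow cover over the cup until its foot is on the fixture, with its two lugs between the claws, and turn it clockwise (seen from above) until both lugs are fully home under the claws. Leave the black mains plug where it is.

Things in the scene. Friction and masses are not known exactly. Their poses are not given: they have to be found in the camera images.
- handle_long: Longer of two black plastic carry handles, about 70 g: a bridge 120 mm long (x); bar 18 mm wide (y), z 26 to 40 mm, open beneath, on two end feet 20 x 22 mm. Origin: centre of the underside, z up, x along the handle. Grip across the bar (along y). Either way round is right.
- handle_short: Origin: centre of the underside, z up, x along the handle. The shorter black plastic carry handle: same section (bar 18 mm wide, z 26 to 40 mm, feet 22 mm wide, height 40 mm) but only 76 mm long (x). About 50 g. Either way round is right.
- valve_cup: Origin: centre of the underside, z up the axis. Small round steel cup (the inner shell of the steam valve), 32 mm in diameter, 46 mm tall, open at the top, wall 3 mm. About 60 g.
- valve_cover: White hollow round cover, open below, 90 g. Outside 58 mm across, bore 50 mm across and 50 deep, top at z 56. On top a grip bar 44 mm long (x), 12 thick (y), z 56 to 80. At the foot a lug on each side, along +x and -x, in line with the bar, out to 42 mm from the axis, 14 wide, z 0 to 6. Origin: centre of the underside, z up. Half a turn makes no difference.
- tray_long: Origin: centre of the underside, z up, x along the tray. Fixed grey painted tray for the long handle, outside 156 x 56 mm, recess 140 (x) x 40 mm (y); its floor is at z 6 mm and the rim's top at z 14 mm.
- tray_short: Origin: centre of the underside, z up, x along the tray. Fixed grey painted tray for the short handle, outside 112 x 56 mm, recess 96 (x) x 40 mm (y); floor at z 6 mm, rim's top at z 14 mm.
- claw_fixture: Fixed round grey plate, 120 mm across, top at z 6 mm; two aluminium claws at +x and -x. Their roofs (z 16 to 21, 35 to 54 mm from centre, 27 wide) take a cover's lug beneath, from the open side; a stop closes the other, 0.08 rad past centre. Set the cover's x 0.6 to 2.4 rad (1.05 is handy) anticlockwise of this x, turn it clockwise into line; it turns freely. Origin: centre of underside.
- plug: Origin: centre of the underside, z up. Bystander: loose black mains plug, body 36 x 26 x 16 mm, lying between the things; stays where it is.
Not all that is in view belongs to the job. What is meant by the valve_cup is not purple, and is the smaller of those in its own colour.

How it is judged:
By the outcome, as a careful person would: the job done as asked, in the order asked, and still so for the second after the job is handed in, with the robot touching nothing.
It also fails if it takes over 109 s, if anything falls off the work surface, if the arm or the gripper's body presses on something with over 40 N, if the wrist force passes 120 N, or if a joint passes its speed limit or range.

## Working session

There is one attempt and no reset: what is moved stays moved. The work goes in short steps, each a Python script; the robot and the scene stay as the last script left them, time stands still between calls to the robot, and variables do not carry over. Pictures are saved under pics/ and viewed, at most 14 in all, crops included, and the job is handed in when it is done.

```bash
ls; mkdir -p pics
cat > h.py <<'E'
import numpy as np, cv2
from station import r, gripper_to, status, viewer
def snap(n,save=None):
    s=viewer.snapshot(n)
    if save: cv2.imwrite(f'pics/{save}.png',s['image'][:,:,::-1])
    return s
def cloud(s):
    d=s['depth'];h,w=d.shape;f=h/2/np.tan(np.radians(s['fovy'])/2)
    v,u=np.mgrid[:h,:w]
    P=np.stack([(u-s['cx'])/f*d,(v-s['cy'])/f*d,d],-1)
    return (P-np.asarray(s['t']))@np.asarray(s['R'])   # R^T(P-t)
E
python3 - <<'E'
from h import *
import pickle
D={n:snap(n,n+'0') for n in('scene','side','wrist')}
pickle.dump(D,open('d0.pkl','wb'))
for n,s in D.items():
    R=np.asarray(s['R']);print(n,s['fovy'],s['cx'],s['cy'],-R.T@np.asarray(s['t']),R[2],(s['depth']>0).mean())
print(r.grip_point_offset,status.read_state())
E
```

```text
pics
scene 53.114215319974114 264.42947944689024 194.851085867503 [ 969.19484789 -333.67767594  683.03920448] [-0.52163419  0.39154314 -0.7580183 ] 0.9960174560546875
side 46.508606685491095 253.2495784040334 187.79400539844627 [170.40942055 724.43128101 644.8120889 ] [ 0.3573321  -0.7220508  -0.59241575] 0.9962056477864584
wrist 63.12100993413869 250.91603736887294 188.7988288162679 [676.57213559  67.86995355 372.21741095] [-0.00247538 -0.26612017 -0.96393668] 0.9961039225260416
-18.700000000000003 {'time': 0.15, 'joint_positions': array([-0.08377072,  0.5763602 ,  0.02487929,  1.43767836, -0.01500008,
        1.12902711, -0.05647629]), 'dq': array([ 0.00013209, -0.00094739, -0.00012943, -0.00182504, -0.00029181,
        0.00075375,  0.00132566]), 'effort': array([ 3.53695883e-03, -7.66262698e+01,  2.25340560e+00, -2.86181796e+01,
        1.58117601e-02,  9.86463390e-03, -3.06662548e-05]), 'eef_pos': array([ 6.74664389e+02, -2.59599582e-02,  2.30640072e+02]), 'eef_rot': array([ 7.07105898e-01,  7.07107371e-01, -4.82335911e-04, -4.26714280e-04]), 'contact_force': array([-0.10920932,  0.05305504,  0.94101271]), 'wrist_torque': array([ 0.03446769, -0.01277203,  0.01715397]), 'grip_force': 0.0, 'width': 85.11999959975164}
```

View pics/scene0.png

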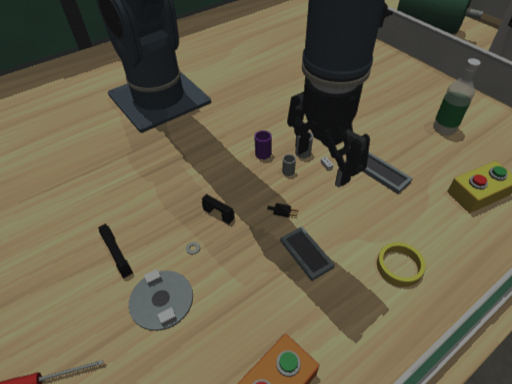

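View pics/side0.png

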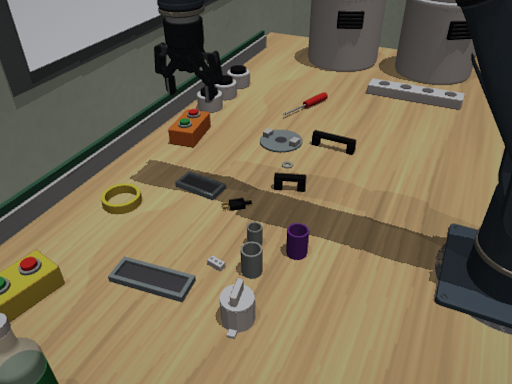

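The scene view shows the long handle at (115,250), short handle (218,208), claw fixture (160,300), short tray (306,252), long tray (385,172), plug (283,210). Cups there are purple (263,145), grey (289,165) and one hidden by the gripper. The side view shows grey cups at (255,234) and (251,260), purple at (297,241), and the cover at (238,305).

Run:
```python
from h import *
import pickle
D=pickle.load(open('d0.pkl','rb'))
ims=[]
for n in('side','scene'):
    s=D[n];P=cloud(s);z=P[...,2]
    m=((z>4)&(z<110)&(P[...,0]>350)&(P[...,0]<950)&(abs(P[...,1])<480)).astype(np.uint8)
    m=cv2.morphologyEx(m,cv2.MORPH_OPEN,np.ones((2,2)))
    k,L,st,c=cv2.connectedComponentsWithStats(m,connectivity=4)
    t=(z>-30)&(z<3.9)&(P[...,0]>350)&(P[...,0]<950)&(abs(P[...,1])<480);print(n,'table z',np.median(z[t]))
    for i in range(1,k):
        if st[i,4]<25: continue
        q=P[L==i].astype(np.float32); zt=np.percentile(q[:,2],95)
        top=q[q[:,2]>zt-5]
        rc=cv2.minAreaRect(top[:,:2].copy());ra=cv2.minAreaRect(q[:,:2].copy())
        print(np.round(c[i]),st[i,4],'zt%.0f'%zt,'top',np.round(rc[0]),np.round(rc[1]),'%.0f'%rc[2],'all',np.round(ra[0]),np.round(ra[1]),'%.0f'%ra[2],s['image'][L==i].mean(0).round())
a=D['side']['image'][205:345,190:340,::-1]
w=D['wrist']['image'][:,:,::-1]
a=cv2.resize(a,None,fx=2.6,fy=2.6);b=cv2.resize(w,(400,300));b=cv2.copyMakeBorder(b,0,a.shape[0]-300,0,0,0)
cv2.imwrite('pics/c1.png',np.hstack([a,b]))
```

```text
side table z -0.032367594543562174
[199. 118.] 1744 zt62 top [576. 156.] [ 136. 1390.] 30 all [588. 157.] [ 178. 1398.] 29 [104.  73.  50.]
[281. 140.] 688 zt21 top [363. 188.] [  97. 1137.] 25 all [414. 198.] [ 116. 1154.] 19 [101. 106. 106.]
[335. 140.] 435 zt41 top [282. 185.] [ 107. 1097.] 17 all [308. 175.] [ 120. 1133.] 15 [26. 23. 19.]
[202. 185.] 774 zt15 top [417. 319.] [113. 943.] 38 all [415. 317.] [121. 942.] 38 [45. 47. 47.]
[291. 181.] 403 zt41 top [341. 316.] [ 71. 883.] 18 all [350. 291.] [ 76. 935.] 18 [24. 21. 18.]
[122. 199.] 719 zt25 top [521. 421.] [ 87. 924.] 44 all [521. 421.] [ 89. 924.] 44 [108.  96.  34.]
[237. 204.] 228 zt17 top [555.  19.] [47. 24.] 44 all [560.  15.] [71. 35.] 48 [29. 25. 19.]
[253. 252.] 1013 zt59 top [312. 445.] [ 37. 626.] 27 all [344. 396.] [ 40. 741.] 25 [68. 68. 63.]
[298. 241.] 700 zt62 top [271. 400.] [ 39. 678.] 21 all [297. 379.] [ 42. 734.] 17 [48. 25. 57.]
[ 28. 284.] 2855 zt64 top [501. 578.] [ 68. 721.] 61 all [514. 575.] [110. 742.] 58 [118. 102.  41.]
[217. 263.] 159 zt16 top [340. 452.] [ 31. 641.] 35 all [338. 451.] [ 34
[... 961 characters left out ...]
45 zt18 top [ 767. -146.] [ 47. 549.] 52 all [ 771. -138.] [ 68. 553.] 52 [35. 32. 26.]
[116. 251.] 606 zt42 top [ 678. -331.] [ 18. 583.] 88 all [ 670. -331.] [ 23. 598.] 87 [29. 27. 25.]
[308. 253.] 1419 zt15 top [ 821. -132.] [108. 488.] 49 all [ 819. -128.] [112. 497.] 49 [46. 48. 47.]
[402. 265.] 965 zt25 top [867. -92.] [ 86. 518.] 13 all [866. -86.] [ 89. 529.] 13 [101.  97.  45.]
[161. 300.] 2911 zt22 top [ 752. -319.] [ 30. 434.] 82 all [ 747. -286.] [438. 120.] 3 [ 95. 101. 100.]
[284. 365.] 2309 zt65 top [ 882. -270.] [ 56. 209.] 39 all [ 867. -257.] [106. 233.] 29 [119.  94.  56.]
[ 85. 367.] 144 zt17 top [ 785. -388.] [382.  42.] 23 all [ 782. -388.] [386.  44.] 23 [98. 96. 86.]
```

View pics/c1.png

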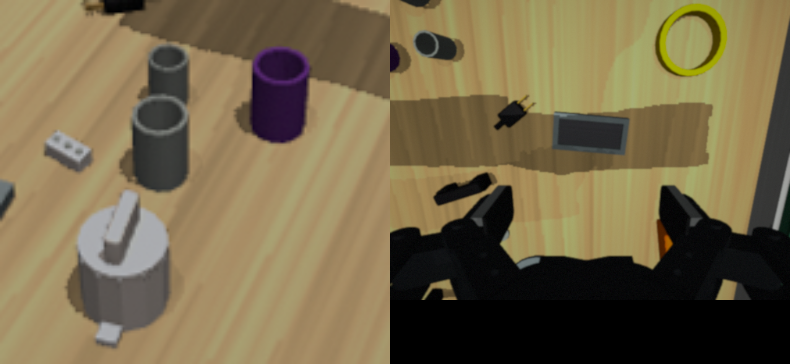

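The crop confirms that the small grey cup at (255,234) in the side view is the target, since it is 46 mm tall. The rivals are the 60 mm grey cup at (251,260) and the purple one at (297,241). Next I reject depth outliers and measure the poses.

```bash
cat >> h.py <<'E'
def ray(s,uv,z):
    """pixels -> world points on plane z"""
    R=np.asarray(s['R']);c=-R.T@np.asarray(s['t']);f=s['image'].shape[0]/2/np.tan(np.radians(s['fovy'])/2)
    uv=np.atleast_2d(uv).astype(float)
    d=np.c_[(uv-[s['cx'],s['cy']])/f,np.ones(len(uv))]@R
    return (c+d*((z-c[2])/d[:,2])[:,None])[:,:2]
def pts(s,box,zlo,zhi):
    """world points + pixels inside pixel box (u0,v0,u1,v1) and height band, on depth with isolated outliers removed"""
    P=cloud({**s,'depth':cv2.medianBlur(np.asarray(s['depth'],np.float32),3)})
    u0,v0,u1,v1=box;m=np.zeros(P.shape[:2],bool);m[v0:v1,u0:u1]=1
    m&=(P[...,2]>zlo)&(P[...,2]<zhi)
    q=P[m];md=np.median(q,0);k=np.linalg.norm(q-md,axis=1)<130
    return q[k],np.argwhere(m)[k][:,::-1]
def rect(s,box,zlo,zhi,zp):
    """min-area rect of band's pixels cast on plane zp"""
    q,uv=pts(s,box,zlo,zhi);g=ray(s,uv,zp).astype(np.float32)
    c,(w,h),a=cv2.minAreaRect(g)
    if w<h:w,h,a=h,w,a+90
    a=(a+90)%180-90
    return np.round(c,1),round(w,1),round(h,1),round(np.radians(a),3),len(q),round(float(np.median(q[:,2])),1)
E
python3 - <<'E'
from h import *
import pickle
D=pickle.load(open('d0.pkl','rb'));S,C=D['side'],D['scene']
def B(u,v,w=45,h=40):return (max(u-w,0),max(v-h,0),min(u+w,512),min(v+h,384))
for n,s,b,a in [
 ('long ',S,B(335,140,26,25),(36,46,40)),('long ',C,B(116,251,25,40),(36,46,40)),
 ('short',S,B(291,181,25,18),(36,46,40)),('short',C,B(219,208,25,22),(36,46,40)),
 ('tlong',S,B(153,279,60,35),(11,18,14)),('tlong',C,B(390,173,30,30),(11,18,14)),
 ('tshrt',S,B(202,185,35,22),(11,18,14)),('tshrt',C,B(308,253,40,35),(11,18,14)),
 ('claws',S,B(281,140,30,20),(17,26,21)),('claws',C,B(161,300,45,45),(17,26,21)),
 ('plate',S,B(281,140,30,20),(4,26,6)),('plate',C,B(161,300,45,45),(4,10,6)),
 ('cup  ',S,(243,218,268,236),(42,50,46)),('cup  ',C,B(290,163,14,18),(42,50,46)),
 ('grey2',S,(238,238,266,262),(52,66,60)),('purp',C,B(263,140,14,18),(54,66,60)),
 ('bar  ',S,B(240,295,25,30),(74,84,80)),('lid',S,B(238,305,30,35),(53,60,56)),('lug',S,(224,325,240,342),(3,10,6)),
 ('plug ',C,B(283,210,20,15),(8,22,16))]:
    print(n,*rect(s,b,*a))
E
```

```text
long  [ 440.  -317.6] 117.2 22.4 -0.047 172 39.1
long  [ 444.8 -321.8] 121.5 18.3 -0.06 456 40.2
short [477.5 -94. ] 75.2 21.1 0.314 159 39.3
short [482.8 -97.9] 77.1 19.2 0.316 236 40.1
tlong [598.7 259.6] 175.6 115.6 0.126 857 13.5
tlong [620.8 287.8] 128.2 60.8 0.101 349 13.3
tshrt [643.2  -3.7] 183.9 63.8 -0.153 387 13.5
tshrt [680.  -10.8] 113.2 57.8 -0.089 592 13.7
claws [ 585.3 -293.2] 110.3 32.6 -0.178 88 20.3
claws [ 568.3 -298.7] 151.6 54.9 0.128 334 21.2
plate [ 586.3 -295.3] 120.1 117.5 -1.301 728 6.2
plate [ 576.9 -310.2] 154.9 119.3 0.916 2649 6.5
cup   [471.3 113.8] 30.5 30.5 -1.135 76 44.1
cup   [475.6 111.1] 31.1 28.6 -0.682 59 44.4
grey2 [442.1 187.1] 45.0 39.4 -1.133 200 57.8
purp [387.2 100.6] 48.6 39.6 -0.635 128 60.1
bar   [415.1 297.1] 46.2 12.8 -1.399 167 79.1
lid [416.3 295.6] 57.2 57.1 0.44 581 55.9
lug [414.1 327.9] 27.6 18.5 0.177 92 5.6
plug  [565.8  17.3] 66.6 30.4 0.688 221 15.3
```

```bash
cat >> h.py <<'E'
from scipy.spatial.transform import Rotation as Ro
Q0=Ro.from_quat([.70710678,.70710678,0,0])     # tool y along world x
def q(yaw): # tool-closing line (y axis) at angle yaw from world x
    return (Ro.from_euler('z',yaw)*Q0).as_quat()
E
python3 - <<'E'
from h import *
import pickle
D=pickle.load(open('d0.pkl','rb'));W=D['wrist'];k=512/400
def B(u,v,w,h):u,v=int(u*k),int(v*k);return (max(u-w,0),max(v-h,0),min(u+w,512),min(v+h,384))
for n,b,a in [('tshrt',B(200,132,70,45),(10,18,14)),('short',B(73,188,45,40),(36,46,40)),('cup',B(44,45,22,22),(42,50,46)),('plug',B(125,112,30,25),(8,22,16))]:
    try: print(n,*rect(W,b,*a))
    except Exception as e: print(n,e)
t=status.read_state()['time']
for p in ([510,-345,260],):
    for yaw in(0,): 
        print(r.solve_ik(p,q(yaw)))
        r.reach(p,q(yaw))
print(status.read_state()['time']-t)
pickle.dump(snap('wrist','w1'),open('w1.pkl','wb'))
E
```

```text
tshrt [680.9  -9.6] 111.7 56.3 -0.089 1847 12.9
short [483.6 -95.1] 76.6 18.1 0.321 910 39.3
cup [478.8 111.3] 30.9 26.9 1.389 312 44.7
plug [566.3  20.5] 67.6 25.9 0.67 877 14.9
[ 0.48113831  0.46355375  0.05885771  1.5623413  -0.0292741   1.11655938
  0.54664462]
1.425
```

View pics/w1.png

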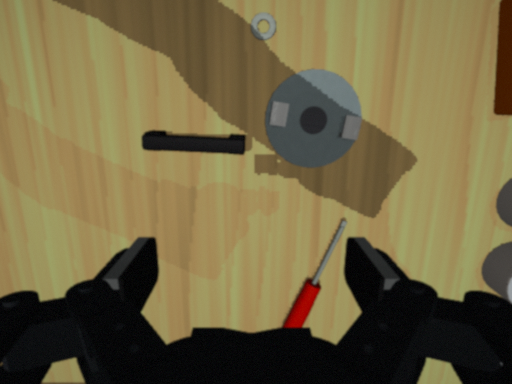

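The wrist view shows the long handle at (194,143), the fixture at (313,118) with its dark spot at (313,120), and claws at (280,114) and (351,126).

Run:
```python
from h import *
import pickle
W=pickle.load(open('w1.pkl','rb'))
print('long',*rect(W,(130,120,258,165),36,46,40))
print('plate',*rect(W,(255,60,370,175),4,24,6))
g=cv2.cvtColor(W['image'],cv2.COLOR_RGB2GRAY)
# dark spot centroid
m=np.zeros_like(g);m[100:140,293:333]=(g[100:140,293:333]<45)
k,L,st,c=cv2.connectedComponentsWithStats(m);i=1+st[1:,4].argmax();print('spot',c[i],st[i],ray(W,c[i],6))
cs=[]
for b in((262,95,296,133),(335,105,368,145)):
    o=rect(W,b,17,26,21);print('claw',*o);cs.append(o[0])
d=cs[1]-cs[0];print('mid',(cs[0]+cs[1])/2,np.linalg.norm(d),np.arctan2(d[1],d[0]))
```

```text
long [ 445.3 -321.2] 118.7 17.9 -0.045 1574 39.0
plate [ 589.1 -295.2] 118.6 117.1 0.003 7350 5.0
spot [313.0234375  119.74609375] [301 107  25  26 512] [[ 589.32086024 -295.60533971]]
claw [ 544.9 -287.7] 26.8 19.1 1.429 376 19.9
claw [ 632.  -303.1] 26.9 20.0 1.399 379 19.8
mid [ 588.45 -295.4 ] 88.45094685756622 -0.17499965986496163
```

```bash
cat >> h.py <<'E'
def pick(x,y,yaw,ztcp,op,force,zup=120):
    gripper_to(op,force)
    r.reach([x,y,zup],q(yaw))
    hit=r.servo_line([x,y,ztcp],v=120,guard=15)
    s=status.read_state();print('hit',hit,s['eef_pos'].round(1))
    gripper_to(0,force)
    s=status.read_state();print('grip',round(s['width'],1),round(s['grip_force'],1),round(s['time'],1))
E
python3 - <<'E'
from h import *
for n,p in (('long',[445,-321,120]),('tlong',[620,288,120]),('cup',[477,111,120]),('short',[483.4,-95.3,120]),('tshort',[680,-10,120]),('cov',[418,294,120]),('fix',[588,-295,120])):
    for y in(-1.57,-.8,0,.8,1.57):
        j=r.solve_ik(p,q(y));print(n,y,None if j is None else j.round(2))
E
```

```text
long -1.57 [ 0.27  0.55  0.4   1.92 -0.31  0.73 -0.71]
long -0.8 [ 0.4   0.53  0.21  1.92 -0.16  0.71 -0.1 ]
long 0 [ 0.51  0.52  0.04  1.91 -0.03  0.71  0.57]
long 0.8 [ 0.63  0.52 -0.13  1.91  0.1   0.72  1.24]
long 1.57 [ 0.75  0.53 -0.32  1.9   0.23  0.75  1.87]
tlong -1.57 [-0.69  0.71  0.33  1.55 -0.27  0.92 -1.84]
tlong -0.8 [-0.58  0.69  0.14  1.55 -0.11  0.91 -1.21]
tlong 0 [-0.45  0.69 -0.09  1.54  0.07  0.92 -0.57]
tlong 0.8 [-0.35  0.7  -0.27  1.54  0.22  0.94  0.11]
tlong 1.57 [-0.24  0.72 -0.46  1.53  0.36  0.98  0.76]
cup -1.57 [-0.55  0.47  0.32  2.06 -0.24  0.64 -1.64]
cup -0.8 [-0.41  0.45  0.12  2.06 -0.09  0.63 -1.03]
cup 0 [-0.27  0.45 -0.08  2.05  0.06  0.64 -0.39]
cup 0.8 [-0.14  0.46 -0.26  2.05  0.19  0.66  0.28]
cup 1.57 [-0.02  0.47 -0.43  2.05  0.31  0.69  0.92]
short -1.57 [-0.16  0.48  0.38  2.06 -0.29  0.65 -1.17]
short -0.8 [-0.03  0.46  0.19  2.05 -0.14  0.64 -0.55]
short 0 [ 0.09  0.45  0.01  2.05 -0.01  0.64  0.11]
short 0.8 [ 0.21  0.45 -0.16  2.04  0.12  0.65  0.78]
short 1.57 [ 0.34  0.46 -0.34  2.04  0.24  0.67  1.41]
tshort -1.57 [-0.28  0.72  0.4   1.56 -0.33  0.93 -1.34]
tshort -0.8 [-0.17  0.69  0.2   1.56 -0.16  0.91 -0.71]
tshort 0 [-0.06  0.68  0.    1.55 -0.    0.91 -0.05]
tshort 0.8 [ 0.04  0.68 -0.16  1.55  0.13  0.92  0.63]
tshort 1.57 [ 0.13  0.7  -0.33  1.54  0.26  0.94  1.3 ]
cov -1.57 [-0.86  0.49  0.22  2.01 -0.17  0.66 -2.1 ]
cov -0.8 [-0.7   0.47 -0.    2.    0.    0.66 -1.51]
cov 0 [-0.58  0.48 -0.18  2.    0.13  0.68 -0.84]
cov 0.8 [-0.45  0.49 -0.37  2.    0.26  0.7  -0.18]
cov 1.57 [-0.33  0.51 -0.55  1.99  0.39  0.74  0.46]
fix -1.57 [ 0.16  0.69  0.41  1.63 -0.33  0.89 -0.88]
fix -0.8 [ 0.27  0.66  0.21  1.62 -0.17  0.87 -0.25]
fix 0 [ 0.37  0.65  0.04  1.62 -0.03  0.87  0.42]
fix 0.8 [ 0.47  0.65 -0.13  1.61  0.11  0.88  1.1 ]
fix 1.57 [ 0.59  0.67 -0.33  1.61  0.26  0.91  1.74]
```

Run:
```python
from h import *
import pickle
pick(445.2,-321.3,-.045-np.pi/2,15,45,50)
p=status.read_state()['eef_pos'];r.servo_line([p[0],p[1],130],v=200)
r.reach([560,210,250],q(0))
s=status.read_state();print(s['width'],s['time'])
pickle.dump(snap('wrist','w2'),open('w2.pkl','wb'))
```

```text
hit False [ 445.5 -321.7   15.6]
grip 17.2 49.6 4.7
16.54179776124127 7.3917
```

View pics/w2.png

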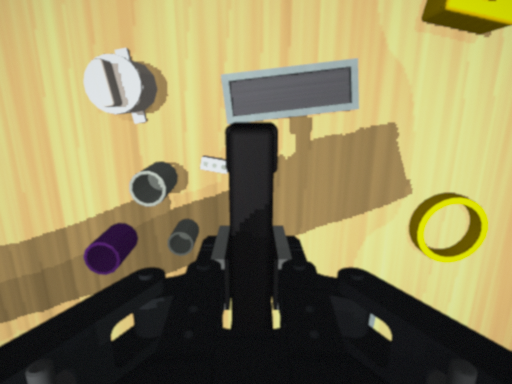

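The handle is held at (250,190) in the picture. The long tray is at (290,90), the cover at (115,83) with lugs at (123,53) and (139,117), and the small cup at (184,236).

```bash
cat >> h.py <<'E'
def place(x,y,yaw,ztcp,op,zup=120,guard=12):
    r.reach([x,y,zup],q(yaw))
    r.servo_line([x,y,ztcp+10],v=150)
    hit=r.servo_line([x,y,ztcp],v=40,guard=guard)
    s=status.read_state();print('down',hit,s['eef_pos'].round(1),s['contact_force'].round(1))
    gripper_to(op);r.servo_line([x,y,zup],v=200)
    print('t',round(status.read_state()['time'],1))
E
python3 - <<'E'
from h import *
import pickle
W=pickle.load(open('w2.pkl','rb'))
print('tlong',*rect(W,(212,50,370,122),9,18,14))
print('bar',*rect(W,(80,35,165,130),73,86,80))
print('lid',*rect(W,(75,35,165,130),50,62,56))
print('lug',*rect(W,(110,40,135,58),2.5,11,6));print('lug',*rect(W,(130,105,150,127),2.5,11,6))
print('cup',*rect(W,(165,215,202,258),41,50,46))
E
```

```text
tlong [606.9 287.8] 155.5 56.9 0.11 2549 12.8
bar [421.9 294.6] 43.5 13.6 -1.391 668 78.8
lid [420.7 294.4] 59.5 57.6 -0.312 1907 55.1
lug [413.3 331.3] 15.8 9.5 -0.002 105 5.0
lug [430.3 262. ] 24.8 15.3 0.385 151 5.1
cup [475.4 113.5] 33.1 30.2 1.518 224 44.7
```

Run:
```python
from h import *
h=np.pi/2
place(606.9,287.8,.11-h,20.8,45)
pick(483.5,-95.3,.32-h,15,45,50)
p=status.read_state()['eef_pos'];r.servo_line([p[0],p[1],120],v=200)
place(680.7,-10,-.089-h,20.8,45)
r.reach([560,60,250],q(0))
snap('wrist','w3');snap('scene','s3')
a,b=[cv2.imread(f'pics/{n}.png') for n in('w3','s3')]
cv2.imwrite('pics/m3.png',cv2.resize(np.hstack([a,b]),(800,300)))
print(status.read_state()['time'])
```

```text
down True [607.7 287.7  21.5] [-0.8 -0.1  7.2]
t 10.7
hit False [483.8 -95.4  15.4]
grip 17.2 49.9 13.8
down True [681.4 -10.5  21.4] [-1.4  0.2  5.9]
t 17.4
18.6333
```

View pics/m3.png

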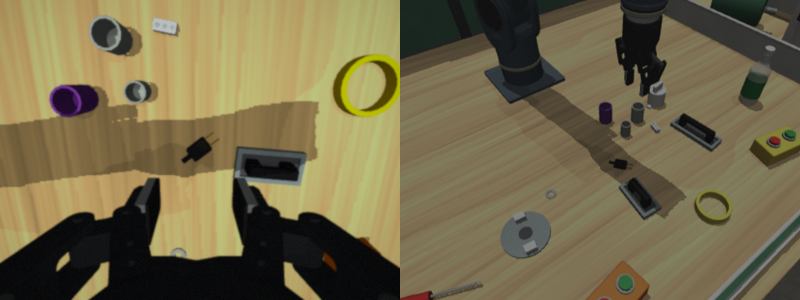

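Both handles look seated in their trays. Next I check their heights, pick the cup and place it on the spot.

Run:
```python
from h import *
import pickle
s=snap('wrist');print('short',*rect(s,(300,185,395,240),38,52,46));print('cup',*rect(s,(155,95,200,140),41,50,46))
s=snap('scene');print('long',*rect(s,(360,125,435,205),38,55,46))
pick(475.8,112.8,0,14,62,45)
p=status.read_state()['eef_pos'];r.servo_line([p[0],p[1],140],v=200)
place(588.8,-295.4,-.172-np.pi/2,19.8,55,zup=140)
r.reach([560,-345,230],q(0))
s=snap('wrist','w4');pickle.dump(s,open('w4.pkl','wb'))
cv2.imwrite('pics/w4c.png',cv2.resize(s['image'][40:220,200:440,::-1],None,fx=3,fy=3))
print(status.read_state()['time'])
```

```text
short [676.7  -7.4] 76.3 19.3 -0.089 977 44.7
cup [475.9 112.1] 30.6 30.4 -0.817 271 44.6
long [608.4 282.5] 121.3 24.8 0.105 353 45.3
hit False [476.4 112.8  14.6]
grip 31.0 43.9 21.1
down True [ 589.6 -295.7   20.9] [-1.8  1.3  7.9]
t 25.8
27.15
```

View pics/w4c.png

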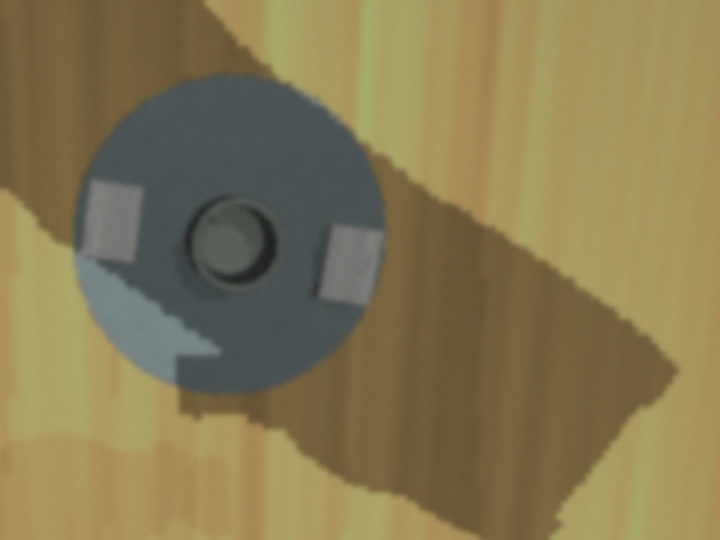

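The cup stands upright on the spot, and the claws are as measured. Now the cover.

Run:
```python
from h import *
import pickle
W=pickle.load(open('w4.pkl','rb'))
cs=[]
for b in((222,92,254,132),(300,108,335,148)):
    o=rect(W,b,17,26,21);print('claw',*o);cs.append(o[0])
d=cs[1]-cs[0];print('mid',(cs[0]+cs[1])/2,np.linalg.norm(d),np.arctan2(d[1],d[0]))
print('cup',*rect(W,(255,98,300,142),47,57,52))
pick(421.3,294.5,-1.391+np.pi/2,60,45,70,zup=170)
p=status.read_state()['eef_pos'];r.servo_line([p[0],p[1],200],v=150)
r.reach([588.8,-295.4,200],q(-.172+1.05-np.pi/2))
s=status.read_state();print(s['width'],s['time'])
for n in('wrist','side'): snap(n,n+'5')
a,b=[cv2.imread(f'pics/{n}5.png') for n in('wrist','side')]
cv2.imwrite('pics/m5.png',np.hstack([cv2.resize(a,(400,300)),cv2.resize(b[60:210,180:380],(400,300))]))
```

```text
claw [ 545.3 -287.7] 26.9 18.9 1.431 439 19.9
claw [ 632.3 -303.2] 26.8 19.3 1.431 434 19.8
mid [ 588.8  -295.45] 88.36996095959304 -0.17631100448967535
cup [ 588.7 -294.2] 30.4 30.4 -0.773 290 50.5
hit False [421.7 294.7  60.5]
grip 10.2 71.4 31.2
9.942462295066019 34.5
```

View pics/m5.png

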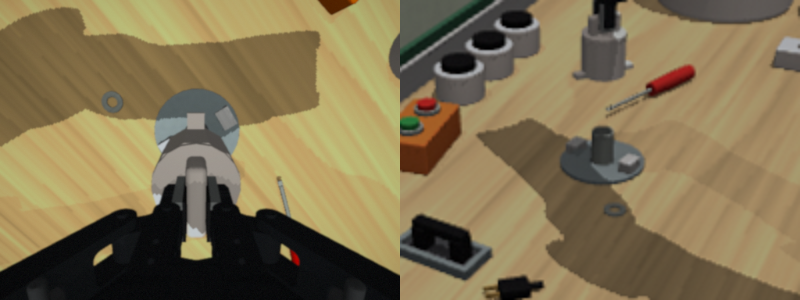

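Run:
```python
from h import *
x,y=588.8,-295.4
hit=r.servo_line([x,y,75],v=80,guard=8);s=status.read_state();print(hit,s['eef_pos'].round(1),s['contact_force'].round(1))
if not hit:
    hit=r.servo_line([x,y,65],v=20,guard=8);s=status.read_state();print(hit,s['eef_pos'].round(1),s['contact_force'].round(1),s['time'])
for n in('wrist','side'): snap(n,n+'6')
a,b=[cv2.imread(f'pics/{n}6.png') for n in('wrist','side')]
cv2.imwrite('pics/m6.png',np.hstack([cv2.resize(a,(400,300)),cv2.resize(b[95:170,230:330],(400,300))]))
```

```text
False [ 589.1 -295.5   75.5] [-0.2  0.1 -0.6]
True [ 588.6 -295.3   66. ] [-0.8  0.9  6.8] 36.775
```

View pics/m6.png

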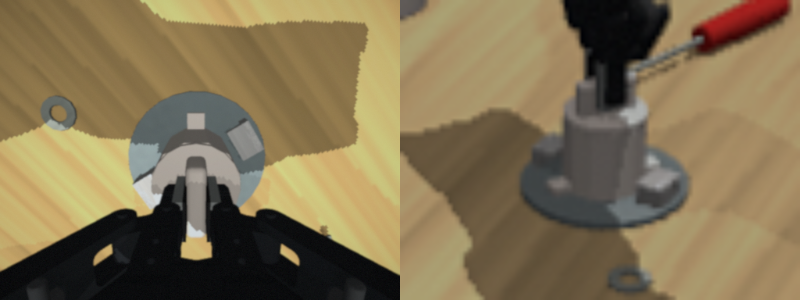

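The cover is down on the plate over the cup, with its lugs between the claws: one at (195,120) in the wrist half, one at (557,184) in the side half. Now I turn it clockwise.

Run:
```python
from h import *
p=[588.8,-295.4,66.2]
f0=-.174
for a in [.8,.55,.3,.15,.05,0,-.02,-.04,-.06,-.08,-.1,-.12]:
    r.servo_line(p,q(f0+a-np.pi/2),v=60)
    s=status.read_state();R=Ro.from_quat(s['eef_rot'])*Q0.inv();yw=R.as_euler('zyx')[0]
    print(a,'yaw',round(yw+np.pi/2-f0,3),s['contact_force'].round(1),s['wrist_torque'].round(2),round(s['time'],1))
    if abs(s['wrist_torque'][2])>1.0: break
for n in('wrist','side'): snap(n,n+'7')
```

```text
0.8 yaw 0.804 [ 0.  -0.4 -0.2] [-0.11 -0.   -0.04] 37.3
0.55 yaw 0.555 [-0.6  0.1 -1. ] [-0.11 -0.02  0.03] 37.7
0.3 yaw 0.306 [-0.  -0.9 -0.3] [-0.03  0.05 -0.02] 38.1
0.15 yaw 0.156 [-0.2  0.6 -0.5] [0.01 0.03 0.03] 38.4
0.05 yaw 0.056 [ 1.  -0.5 -1.4] [-0.08  0.05  0.01] 38.6
0 yaw 0.004 [-0.7 -0.1 -1.8] [-0.01 -0.01  0.04] 38.9
-0.02 yaw -0.019 [-0.4 -0.7 -1.1] [-0.28  0.15  0.04] 39.1
-0.04 yaw -0.04 [-0.7 -3.9 -1.7] [-0.95  0.43  0.12] 39.4
-0.06 yaw -0.061 [-2.9 -4.6 -1.4] [-1.28  0.65  0.49] 39.6
-0.08 yaw -0.081 [-3.5 -4.8 -1. ] [-1.32  0.75  1.15] 39.9
```

Run:
```python
from h import *
import pickle
s=status.read_state();p=s['eef_pos']
r.servo_line([588.8,-295.4,65],v=15,guard=4)
gripper_to(40);r.servo_line([588.8,-295.4,180],v=150)
r.reach([560,-345,240],q(0))
s=snap('wrist','w8');pickle.dump(s,open('w8.pkl','wb'));snap('side','s8');snap('scene','c8')
print(status.read_state()['time'])
a=s['image'][40:220,200:440,::-1];b=cv2.imread('pics/s8.png')[95:170,230:330];c=cv2.imread('pics/c8.png')
cv2.imwrite('pics/m8.png',np.hstack([cv2.resize(a,(400,300)),cv2.resize(b,(400,300))]));cv2.imwrite('pics/c8.png',c)
```

```text
43.0917
```

View pics/m8.png

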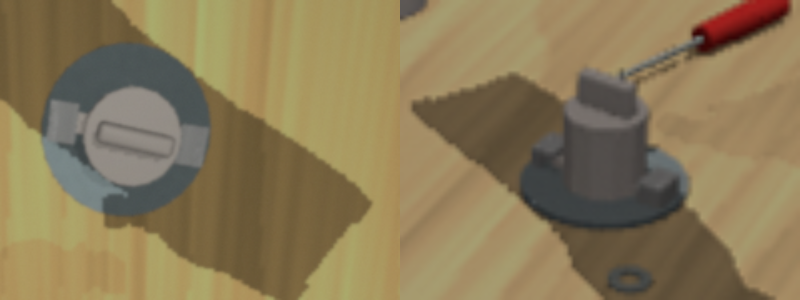

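View pics/c8.png

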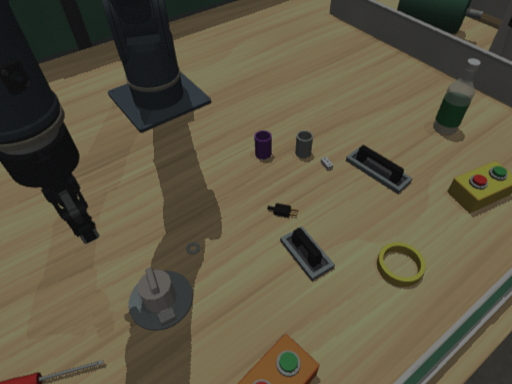

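Run:
```python
from h import *
import pickle
W=pickle.load(open('w8.pkl','rb'))
print('bar',*rect(W,(245,90,310,150),80,92,86));print('lid',*rect(W,(240,80,315,160),55,68,62))
print(r.job_done())
```

```text
bar [ 588.6 -295.2] 43.3 11.8 -0.216 596 84.7
lid [ 588.9 -295.2] 57.3 56.7 -0.0 2113 61.0
the job is handed in; nothing more can be done
None
```

The job is done and handed in at about 43 s: both handles are down in their trays, and the cup is upright on the spot under the cover. I turned the cover clockwise until I felt it press against the stops, and the final check read 0.04 rad past the claws' centre line. The plug was not touched.

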